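Reload the curing fixture with the next power module

ROBOT

A 6-joint arm with a two-finger parallel gripper is mounted at the origin on a cart in front of the work surface, level with it; the furniture and walls round the work are solid. World frame = base frame: x ahead of the robot, y to its left, z up, the work surface at z = 0. Lengths are in mm, angles in rad, forces in N, time in s.
With the tool pointing down it reaches from about 350 to 975 mm from the base axis. Payload 7.1 kg.
Tool frame: the origin (TCP) lies midway between the tips of the shut fingers; the grasp point (between the pads) lies 19 mm behind it; z points along the fingers, y is the line along which they close (so a half turn about z gives the same grasp; the last joint's range is limited). The gripper opens to 88 mm and grips with 3 to 60 N. Pads are 20 mm wide; open, the fingers measure 115 mm over their backs; the gripper's body (75 mm by 178 mm) begins 61 mm behind the grasp point.
Start: joints at [1.144, 0.423, 1.63, -0, 1.089, -0.019], TCP at [247.837, 573.744, 222.675] pointing down, gripper open.
Joint ranges: [-3, 3], [-0.9, 2.11], [0.09, 2.58], [-1.31, 4.45], [0.11, 2.69], [-2.54, 2.54]. Speed limits (rad/s): [2.39, 2.39, 3.01, 3.14, 3.14, 3.14].

INTERFACE

Orientations are given as a rotation vector (axis times angle).
In Python, from workcell import ctrl gives the robot as it stands.
- The arm moves only by the shell command python3 -m inch 'ROWS' [OPENING]. ROWS is JSON, a list of rows, each an object with "xyz": the shift along the tool's x, y, z in mm, a list of three; "rot": the turn, a rotation vector about the tool's x, y, z in rad, a list of three. In form: [{"xyz": [dx, dy, dz], "rot": [ax, ay, az]}, ...]. A call has 1 to 12 rows; each row is the pose to reach, as a shift and turn from the pose commanded when the call began, along the tool's axes at that moment; what a row does not reach only later rows make up. A row lasts 1/12 s, in which the tool goes at most 41.7 mm and 7.16 degrees, less where a joint would pass 70% of its speed; a pose out of reach is approached as far as the arm can. A call with a gripper value outside its range is refused whole. OPENING is the closure in counts, from 0 (fully open) to 255 (shut), set as the call begins (- or left out, the last holds). The fingers move at their own pace and stop on an object; the grip force is fixed at half the most. Time passes only in rows, so rows that repeat a pose let the fingers close. It gives the time, the measured TCP pose, the force, the opening and the grip force at its end, in the units of the state.
- ctrl.get_obs(): the state, without advancing time (a new reading comes with each control period).
- ctrl.get_image(name): name is "side" or "top" or "wrist"; returns the picture (384x512x3 uint8, red, green, blue); there is no depth.
- ctrl.camera_model(name): a dict with "fx", "fy", "cx", "cy" (pixels), "position" and "attitude" of the camera in the world. Camera axes: x right, y up, looking along -z (the intrinsics and any distortion apply to the point x, -y, -z); pixel columns grow to the right and rows downward; lengths in mm; the calibration is good to about 2 mm. A picture is of the moment at which its call begins: read the wrist's pose just before it. camera_model takes no time and is no camera call; for the wrist camera it gives the pose at the moment of the call.
- ctrl.close_job(): hands the job in; it is judged then, once.
The state is a dict: "t": time; "qpos": joint angles; "qvel": joint speeds; "joint_torque": joint torques, N m; "ee_pos": TCP position; "orientation": TCP orientation; "ft_force": force on the tool from outside, world axes, zero at the start; "moment": the same for the moment, N m; "width": finger opening in mm; "grasp_force": force on a finger pad.
Only numpy, scipy, OpenCV 4.12 (cv2) and the standard library are available. Lean on these libraries where they do the work, as an engineer would, in place of code of your own. Each camera call takes 0.05 s, during which the arm holds its last target. There are 200 camera calls.

TASK

The green module in the curing fixture has cured: lift the steel and the brass weight off it and set both down flat in the grey-lined aluminium tray, then move the green module to the empty white tray. Fit the blue module fully down between the fixture's pins, its heat sink at the same end as the green one's was, and put each weight back over its own pair of posts: the steel one lying flat on the heat sink, the brass one flat on the low black core. Keep the modules level and leave the adhesive bottle and the label roll where they are.

Things in the scene. Friction and masses are not known exactly. Their poses are not given: they have to be found in the camera images.
- cure_fixture: Aluminium plate 184 (x) x 136 mm, top 14 mm over the bench; origin on the bench, mid-plate. Tapered pins 12 mm high round the nest leave a module 3.5 mm play a side; seated: centred, x along x, heat sink at -x, underside on the plate. Tapered posts 10 mm thick, tops 66 mm over the bench: steel weight's pair at x=-42, y=+-50 mm; brass weight's at x=+42. A weight has 4 mm play in x, 6 mm in y.
- steel_weight_mid (a point): Dark steel weight, 0.3-0.55 kg: bar 126 (y) x 36 (x) x 16 mm, an 18 mm wide open slot in each end, 24 mm deep, straddling a post; on its middle a rounded lug 14 mm thick (x), 40 mm long (y), 16 to 48 mm above the underside: grip it across the 14 mm. This point: mid-bar, 24 mm above the underside; z up. Starts on the green module's heat sink, underside 37 mm over the bench, at x=-42 in the fixture.
- brass_weight_mid (a point): Loose brass weight, 0.22-0.4 kg: like the steel one (same slots and lug) but the bar is 26 mm wide (x), 126 mm long (y), 16 mm thick. This point: mid-bar, 24 mm above the underside; z up. Starts on the green module's low black core, underside 27 mm over the bench, at x=+42 mm in the fixture.
- green_board_mid (a point): Cured module, green board 130 (x) x 64 x 3 mm, 0.1-0.2 kg. Finned heat sink 34 x 44 mm at x=-42, top 23 mm above the underside; transformer (yellow winding) 26 (x) x 34 (y) mm in the middle, top at 33 mm; flat black core 28 x 40 mm at x=+42, top at 13 mm. This point: centre, 18 mm above the underside; z up. Grip the transformer across its 34 mm (y), fingertips just above the board.
- blue_board_mid (a point): The next module, the same but with a dark blue board; starts in the blue tray. This point: centre, 18 mm above the underside; x runs from the heat sink (-x) to the flat black core (+x).
- park_tray: Fixed shallow aluminium tray with a grey liner, 186 (x) x 156 (y) mm outside, walls 3 mm, rim 14 mm high, the liner's surface 6 mm above the bench. Origin on the bench under its centre. The side area for the two weights: they fit side by side, bars along the tray's y.
- white_tray: Fixed white tray with pink foam, 164 (x) x 96 (y) mm outside, walls 3 mm, rim 14 mm high, foam surface 6 mm above the bench; empty at the start. Origin on the bench under its centre. For the green module, lying along the tray's x either way round.
- blue_tray: Fixed blue tray of the same size with pink foam, holding the blue module at the start. Origin on the bench under its centre.
- adhesive_bottle: Bystander: small red adhesive bottle, 25 mm thick, 72 mm high, standing. Origin at its foot.
- tape_roll: Bystander: white label roll, 64 mm wide, 30 mm high. Origin at its foot.
There are look-alikes about, which are no part of the job. Of the things that look like the part that bears brass_weight_mid, the larger one is meant.

How it is judged:
By the outcome, as a careful person would: the job done as asked, in the order asked, and still so for the second after the job is handed in, with the robot touching nothing.
It also fails if it takes over 120 s, if anything falls off the work surface, if the arm or the gripper's body presses on something with over 40 N, if the wrist force passes 120 N, or if a joint passes its speed limit or range.

## Working session

There is one attempt and no reset: what is moved stays moved. The work goes in short steps, Python scripts to look and compute and a shell command to move; the robot and the scene stay as the last step left them, time stands still between calls to the robot, and variables do not carry over. Pictures are saved under pics/ and viewed, at most 17 in all, crops included, and the job is handed in when it is done.

```bash
ls; mkdir -p pics
python3 - <<'E'
from workcell import ctrl
import cv2
o=ctrl.get_obs();print(o['t'],o['ee_pos'],o['orientation'],o['width'])
for n in ['top','side']:
    m=ctrl.camera_model(n);print(n,m)
    im=ctrl.get_image(n);cv2.imwrite(f'pics/{n}0.png',cv2.cvtColor(im,cv2.COLOR_RGB2BGR))
E
```

```text
pics
0.0 [247.59374187 573.25060732 221.89654308] [-6.35985926e-01 -3.07621038e+00  2.34749880e-03] 88.06555571262945
top {'fx': 452.2291733857311, 'fy': 452.2291733857311, 'cx': 256.79905192248685, 'cy': 193.03621710257266, 'position': array([ 281.90109243,   86.51908194, 1285.43597079]), 'attitude': array([ 0.16851393, -0.14103471, -1.55795687])}
side {'fx': 348.4976131033395, 'fy': 348.4976131033395, 'cx': 259.78658352831616, 'cy': 192.41458309582157, 'position': array([ 372.27810404, -623.93346866,  506.70304186]), 'attitude': array([ 1.04849857, -0.13776822, -0.20471349])}
```

View pics/top0.png

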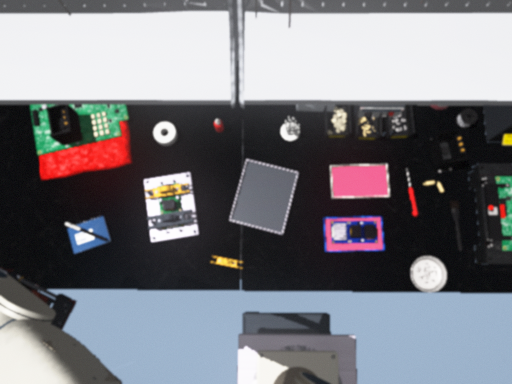

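View pics/side0.png

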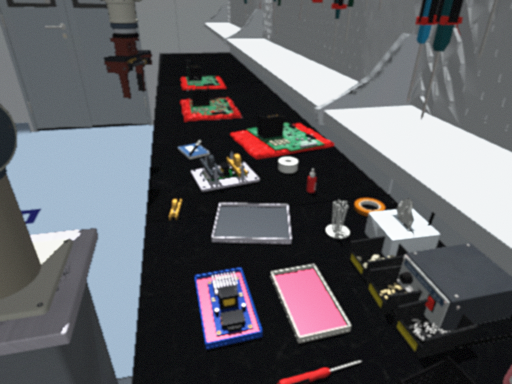

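The top view shows the fixture at about (171,207), with the brass weight at (167,190) and steel at its lower end. The grey park tray is at (264,197), the white tray at (359,181) and the blue tray with its module at (354,233). There are two brass candidates: the one on the fixture (167,190) and a small loose one on the bench (227,262). The larger one, on the fixture, fits the description. I'll confirm that in a crop.

```bash
cat > h.py <<'E'
import numpy as np, cv2
from scipy.spatial.transform import Rotation as R
from workcell import ctrl
def ray(m,uv):
    d=np.array([(uv[0]-m['cx'])/m['fx'],-(uv[1]-m['cy'])/m['fy'],-1.])
    return m['position'],R.from_rotvec(m['attitude']).apply(d)
def onz(m,uv,z):
    p,d=ray(m,uv); return p+d*(z-p[2])/d[2]
def proj(m,P):
    c=R.from_rotvec(m['attitude']).inv().apply(np.array(P)-m['position'])
    return np.array([m['cx']-m['fx']*c[0]/c[2],m['cy']+m['fy']*c[1]/c[2]])
def snap(n,f=None):
    m=ctrl.camera_model(n); im=cv2.cvtColor(ctrl.get_image(n),cv2.COLOR_RGB2BGR)
    if f: cv2.imwrite(f'pics/{f}.png',im)
    return m,im
def go(P,yaw=None):
    """tool-axis shift to world TCP P; yaw = world direction angle (rad) of tool y (mod pi), tool down"""
    o=ctrl.get_obs(); r=R.from_rotvec(o['orientation']); s=r.inv().apply(np.array(P)-o['ee_pos'])
    print('from',np.round(o['ee_pos'],1),'shift',np.round(s,1),end=' ')
    if yaw is not None:
        out=[]
        for k in (0,np.pi):
            y=np.array([np.cos(yaw+k),np.sin(yaw+k),0]); z=np.array([0,0,-1.]); x=np.cross(y,z)
            out.append((r.inv()*R.from_matrix(np.c_[x,y,z])).as_rotvec())
        print('rot',[np.round(v,3).tolist() for v in out],'q6',round(o['qpos'][5],2))
    else: print()
    return s
E
python3 - <<'E'
from h import *
m=ctrl.camera_model('top'); im=cv2.imread('pics/top0.png')
for n,uv,z in [('fix',(171,207),14),('brass',(167,190),45),('park',(264,197),10),('white',(359,181),14),('blue',(354,233),14),('small',(227,262),10),('bottle',(218,125),60),('roll',(164,133),30)]:
    print(n,np.round(onz(m,uv,z),0))
hsv=cv2.cvtColor(im,cv2.COLOR_BGR2HSV)
pink=((hsv[...,0]>160)&(hsv[...,1]>120)&(hsv[...,2]>120)).astype('uint8')
pink[:, :310]=0; pink[:,395:]=0
for c in cv2.findContours(cv2.morphologyEx(pink,cv2.MORPH_CLOSE,np.ones((3,3))),0,2)[0]:
    if cv2.contourArea(c)>300:
        w=np.array([onz(m,p[0],6)[:2] for p in c],'float32'); print('pink',cv2.minAreaRect(w),cv2.minAreaRect(c))
w=np.array([onz(m,p,14)[:2] for p in [(247,159),(298,172),(281,234),(230,221)]],'float32'); print('park',cv2.minAreaRect(w))
w=np.array([onz(m,p,14)[:2] for p in [(144,179),(192,172),(199,237),(150,242)]],'float32'); print('fix',cv2.minAreaRect(w))
a=cv2.resize(im[160:280,130:260],None,fx=4,fy=4,interpolation=cv2.INTER_CUBIC)
cv2.imwrite('pics/crop1.png',a)
E
```

```text
fix [494. 355.  14.]
brass [537. 362.  45.]
park [525.  89.  10.]
white [ 573. -183.   14.]
blue [ 423. -164.   14.]
small [340. 192.  10.]
bottle [724. 222.  60.]
roll [710. 382.  30.]
pink ((422.89910888671875, -163.48037719726562), (87.76824951171875, 154.53102111816406), 0.43995991349220276) ((353.5, 233.5), (31.0, 55.0), 90.0)
pink ((576.5283813476562, -185.06002807617188), (86.00830841064453, 154.38015747070312), 0.3241936266422272) ((359.0, 180.5), (29.0, 54.0), 90.0)
park ((526.8757934570312, 88.9865951538086), (152.8453369140625, 187.8791046142578), 75.50004577636719)
fix ((493.11163330078125, 354.69281005859375), (190.3771209716797, 140.3363037109375), 8.086576461791992)
```

View pics/crop1.png

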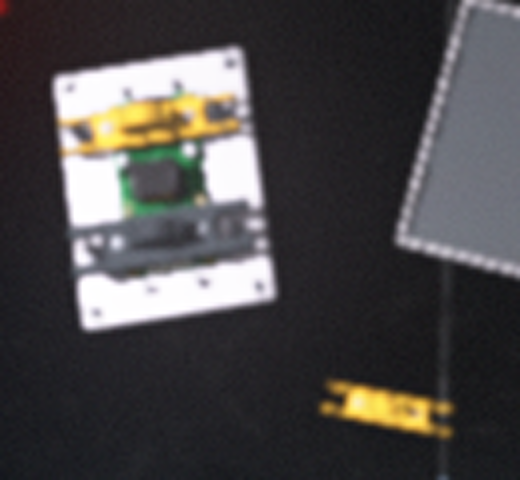

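The crop confirms it. The brass weight on the fixture, at crop (155,122), is much larger than the loose one at (385,408), which is the look-alike. Steel is at (170,240), the near end of the fixture. Next I'll go over the fixture for a wrist view.

Run:
```python
from h import *
go((480,350,300),np.radians(8))
print(ctrl.camera_model('wrist'))
```

```text
from [247.6 573.3 222. ] shift [-301.9 -112.9  -77.9] rot [[-0.001, 0.001, 1.023], [-0.001, -0.001, -2.118]] q6 -0.02
{'fx': 307.5976777212529, 'fy': 307.5976777212529, 'cx': 254.47250239479706, 'cy': 188.22196663420777, 'position': array([178.87504275, 603.35156702, 384.47671852]), 'attitude': array([-0.25136607, -0.16306821,  1.1543051 ])}
```

```bash
python3 -m inch '[{"xyz":[-302,-113,-78],"rot":[0,0,1.023]},{"xyz":[-302,-113,-78],"rot":[0,0,1.023]},{"xyz":[-302,-113,-78],"rot":[0,0,1.023]},{"xyz":[-302,-113,-78],"rot":[0,0,1.023]},{"xyz":[-302,-113,-78],"rot":[0,0,1.023]},{"xyz":[-302,-113,-78],"rot":[0,0,1.023]},{"xyz":[-302,-113,-78],"rot":[0,0,1.023]},{"xyz":[-302,-113,-78],"rot":[0,0,1.023]},{"xyz":[-302,-113,-78],"rot":[0,0,1.023]},{"xyz":[-302,-113,-78],"rot":[0,0,1.023]},{"xyz":[-302,-113,-78],"rot":[0,0,1.023]},{"xyz":[-302,-113,-78],"rot":[0,0,1.023]}]' 150
python3 - <<'E'
from h import *
m,im=snap('wrist','w1'); print(m['position'])
E
```

```text
t: 1.1
ee_pos: [479.1, 350.8, 300.0]
orientation: [-2.057, -2.374, 0.002]
ft_force: [-0.6, 0.5, 0.0]
width: 36.5
grasp_force: 0.0
[469.65933218 425.97948699 462.40841746]
```

View pics/w1.png

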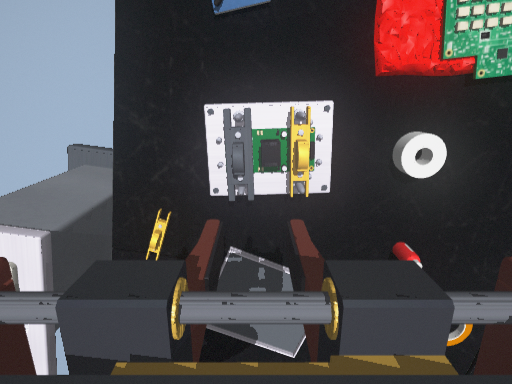

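The wrist view shows the plate with corners near (205,105), (333,101), (331,193) and (211,196). The steel lug is at (237,160) and the brass lug at (302,152).

Run:
```python
from h import *
m=ctrl.camera_model('wrist'); im=cv2.imread('pics/w1.png'); hsv=cv2.cvtColor(im,cv2.COLOR_BGR2HSV)
def cont(mask,a,box):
    k=np.zeros_like(mask); x0,y0,x1,y1=box; k[y0:y1,x0:x1]=mask[y0:y1,x0:x1]
    return [c for c in cv2.findContours(k,0,1)[0] if cv2.contourArea(c)>a]
def rect(c,z):
    w=np.array([onz(m,p[0],z)[:2] for p in c],'float32'); r=cv2.minAreaRect(w); return r
wh=((hsv[...,1]<40)&(hsv[...,2]>150)).astype('uint8')
c=np.vstack(cont(wh,60,(195,90,345,203))); print('plate',rect(c,14))
br=((hsv[...,0]>15)&(hsv[...,0]<32)&(hsv[...,1]>120)&(hsv[...,2]>70)).astype('uint8')
for c in cont(br,150,(280,95,325,203)): print('brass',rect(c,43),cv2.boundingRect(c))
dk=((hsv[...,2]<110)&(hsv[...,1]<110)).astype('uint8')
for c in cont(dk,300,(218,104,256,203)): print('steel',rect(c,53),cv2.boundingRect(c))
f=np.array([onz(m,p,14)[:2] for p in [(205,105),(333,101),(331,193),(211,196)]],'float32');print(cv2.minAreaRect(f))
a=cv2.resize(im[90:210,190:350],None,fx=5,fy=5,interpolation=cv2.INTER_CUBIC);cv2.imwrite('pics/crop2.png',a)
```

```text
plate ((500.5624694824219, 358.18389892578125), (182.41139221191406, 135.6354522705078), 9.759833335876465)
brass ((544.1683959960938, 364.1510925292969), (31.813695907592773, 123.63724517822266), 9.226500511169434) (290, 107, 24, 90)
steel ((462.15228271484375, 298.4009704589844), (51.97435760498047, 27.65914535522461), 8.143586158752441) (218, 183, 38, 20)
steel ((458.0325622558594, 343.1927490234375), (17.66770362854004, 50.83729934692383), 7.592335224151611) (231, 142, 14, 38)
((502.7944641113281, 357.2774658203125), (183.2811737060547, 135.1222381591797), 9.644048690795898)
```

View pics/crop2.png

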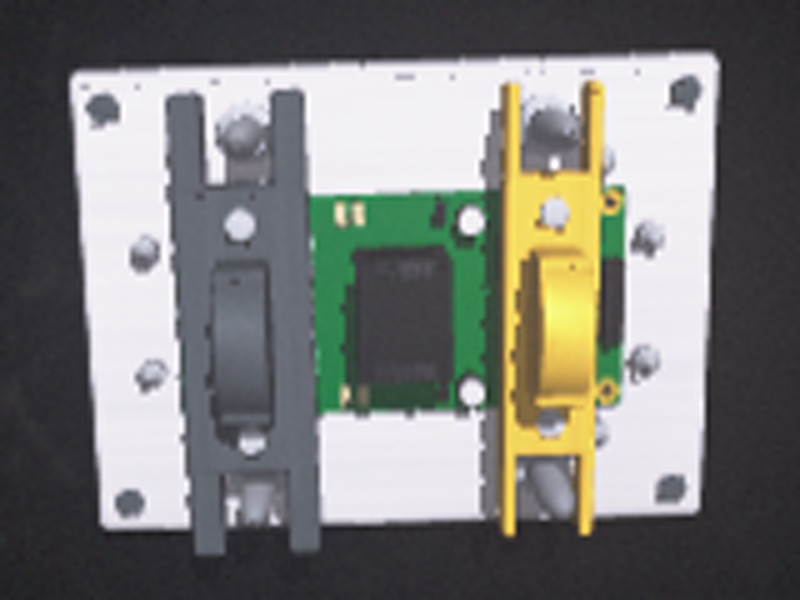

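The crop shows two weights, both on their posts. The steel lug is centred at crop (241,343), which is pixel (238,159), and the brass lug at (563,328), which is pixel (303,156). The plate is at (500.5,358), yaw 9.7°.

Run:
```python
from h import *
m=ctrl.camera_model('wrist')
print(onz(m,(238.2,158.6),82),onz(m,(302.6,155.6),72))
a=np.radians(9.7); f=np.array([500.5,358.2]);X=np.array([np.cos(a),np.sin(a)])
s=f-42*X; b=f+42*X; print(s,b)
go((*s,56),a); print('tool axes',R.from_rotvec(ctrl.get_obs()['orientation']).as_matrix().round(3))
```

```text
[459.4078508  351.97501614  82.        ] [540.40194555 365.58529716  72.        ]
[459.1004543  351.12344606] [541.8995457  365.27655394]
from [479. 351. 300.] shift [  3.1 -19.4 244. ] rot [[-0.001, 0.0, -0.027], [0.001, 0.002, 3.115]] q6 0.47
tool axes [[-0.142  0.99  -0.001]
 [ 0.99   0.142 -0.001]
 [-0.    -0.001 -1.   ]]
```

```bash
python3 -m inch '[{"xyz":[3.3,-19.5,40],"rot":[0,0,-0.027]},{"xyz":[3.3,-19.5,80],"rot":[0,0,-0.027]},{"xyz":[3.3,-19.5,120],"rot":[0,0,-0.027]},{"xyz":[3.3,-19.5,160],"rot":[0,0,-0.027]},{"xyz":[3.3,-19.5,190],"rot":[0,0,-0.027]},{"xyz":[3.3,-19.5,210],"rot":[0,0,-0.027]},{"xyz":[3.3,-19.5,225],"rot":[0,0,-0.027]},{"xyz":[3.3,-19.5,235],"rot":[0,0,-0.027]},{"xyz":[3.3,-19.5,241],"rot":[0,0,-0.027]},{"xyz":[3.3,-19.5,244],"rot":[0,0,-0.027]},{"xyz":[3.3,-19.5,244],"rot":[0,0,-0.027]}]'
python3 -m inch '[{"xyz":[0,0,0],"rot":[0,0,0]},{"xyz":[0,0,0],"rot":[0,0,0]},{"xyz":[0,0,0],"rot":[0,0,0]},{"xyz":[0,0,0],"rot":[0,0,0]},{"xyz":[0,0,0],"rot":[0,0,0]},{"xyz":[0,0,0],"rot":[0,0,0]}]' 255
```

```text
t: 2.07
ee_pos: [460.3, 351.2, 56.7]
orientation: [-2.027, -2.4, -0.0]
ft_force: [0.1, 0.3, 0.2]
width: 36.0
grasp_force: 0.0
t: 2.57
ee_pos: [460.3, 350.8, 57.3]
orientation: [-2.028, -2.399, -0.0]
ft_force: [-2.6, 0.3, 5.6]
width: 13.5
grasp_force: 30.0
```

```bash
python3 -m inch '[{"xyz":[0,0,-4],"rot":[0,0,0]},{"xyz":[0,0,-12],"rot":[0,0,0]},{"xyz":[0,0,-30],"rot":[0,0,0]},{"xyz":[0,0,-55],"rot":[0,0,0]},{"xyz":[0,0,-85],"rot":[0,0,0]},{"xyz":[0,0,-120],"rot":[0,0,0]},{"xyz":[0,0,-150],"rot":[0,0,0]},{"xyz":[0,0,-170],"rot":[0,0,0]},{"xyz":[0,0,-180],"rot":[0,0,0]}]'
python3 - <<'E'
from h import *
go((515,20,240),np.radians(-14.5))
E
```

```text
t: 3.32
ee_pos: [461.7, 351.5, 240.4]
orientation: [2.028, 2.398, 0.008]
ft_force: [-0.1, 0.0, -3.3]
width: 14.0
grasp_force: 30.0
from [461.7 351.5 240.4] shift [-3.357e+02 -2.500e+00 -3.000e-01] rot [[0.004, -0.003, 0.42], [0.004, 0.006, -2.722]] q6 0.46
```

```bash
python3 -m inch '[{"xyz":[-15,0,0],"rot":[0,0,0.02]},{"xyz":[-45,0,0],"rot":[0,0,0.07]},{"xyz":[-80,0,0],"rot":[0,0,0.12]},{"xyz":[-120,0,0],"rot":[0,0,0.17]},{"xyz":[-160,0,0],"rot":[0,0,0.22]},{"xyz":[-200,0,0],"rot":[0,0,0.27]},{"xyz":[-240,0,0],"rot":[0,0,0.32]},{"xyz":[-275,0,0],"rot":[0,0,0.36]},{"xyz":[-305,0,0],"rot":[0,0,0.39]},{"xyz":[-325,0,0],"rot":[0,0,0.41]},{"xyz":[-335,-2,0],"rot":[0,0,0.42]},{"xyz":[-335,-2,0],"rot":[0,0,0.42]}]'
python3 - <<'E'
from h import *
m,im=snap('wrist','w2')
E
```

```text
t: 4.32
ee_pos: [513.0, 17.9, 235.4]
orientation: [-2.486, -1.918, 0.004]
ft_force: [-1.1, 0.3, -3.2]
width: 14.0
grasp_force: 30.0
```

View pics/w2.png

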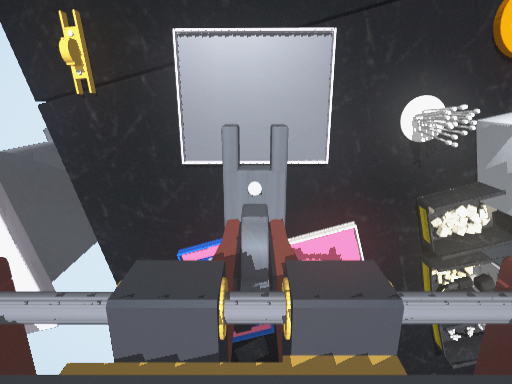

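The tray's rim corners are at (174,30), (336,28), (328,163) and (183,163). The steel weight hangs level in the gripper.

Run:
```python
from h import *
m=ctrl.camera_model('wrist')
w=np.array([onz(m,p,14)[:2] for p in [(173.5,29.5),(336,28),(328.5,163),(183,163)]],'float32')
(c,s,a)=cv2.minAreaRect(w); print(c,s,a, np.degrees(np.arctan2(*(w[1]-w[0])[::-1])),np.degrees(np.arctan2(*(w[2]-w[3])[::-1])))
a=np.arctan2(*(w[1]-w[0]+w[2]-w[3])[::-1]); c=np.array(c); X=np.array([np.cos(a),np.sin(a)])
print(c,np.degrees(a),'steel',c-46*X,'brass',c+46*X)
go((*(c-46*X),27),a)
```

```text
(534.075927734375, 91.09263610839844) (155.02020263671875, 184.7509307861328) 75.80403900146484 -14.195968 -14.650113
[534.07592773  91.09263611] -14.423747 steel [489.52584839 102.55083656] brass [578.62600708  79.63443565]
from [513.1  19.3 235.5] shift [ 74.7 -43.4 208.6] rot [[-0.002, 0.0, -0.003], [0.001, 0.004, 3.138]] q6 0.27
```

```bash
python3 -m inch '[{"xyz":[20,-12,10],"rot":[0,0,0]},{"xyz":[50,-28,30],"rot":[0,0,0]},{"xyz":[70,-40,60],"rot":[0,0,0]},{"xyz":[75,-43,95],"rot":[0,0,0]},{"xyz":[75,-43,130],"rot":[0,0,0]},{"xyz":[75,-43,160],"rot":[0,0,0]},{"xyz":[75,-43,180],"rot":[0,0,0]},{"xyz":[75,-43,193],"rot":[0,0,0]},{"xyz":[75,-43,200],"rot":[0,0,0]},{"xyz":[75,-43,204],"rot":[0,0,0]},{"xyz":[75,-43,206],"rot":[0,0,0]},{"xyz":[75,-43,206],"rot":[0,0,0]}]'
python3 - <<'E'
from h import *
go((489.5,102.5,26.5))
E
```

```text
t: 5.37
ee_pos: [491.5, 104.0, 31.0]
orientation: [2.483, 1.924, 0.001]
ft_force: [-0.5, -0.2, -3.8]
width: 13.6
grasp_force: 30.0
from [491.5 104.   31. ] shift [-1.9 -1.6  4.5]
```

```bash
python3 -m inch '[{"xyz":[-1,-1.5,2],"rot":[0,0,0]},{"xyz":[-1,-1.5,4],"rot":[0,0,0]},{"xyz":[-1,-1.5,5],"rot":[0,0,0]},{"xyz":[-1,-1.5,5],"rot":[0,0,0]}]'
python3 -m inch '[{"xyz":[0,0,0],"rot":[0,0,0]},{"xyz":[0,0,0],"rot":[0,0,0]},{"xyz":[0,0,0],"rot":[0,0,0]},{"xyz":[0,0,0],"rot":[0,0,0]},{"xyz":[0,0,-8],"rot":[0,0,0]},{"xyz":[0,0,-30],"rot":[0,0,0]},{"xyz":[0,0,-65],"rot":[0,0,0]},{"xyz":[0,0,-100],"rot":[0,0,0]},{"xyz":[0,0,-125],"rot":[0,0,0]},{"xyz":[0,0,-135],"rot":[0,0,0]},{"xyz":[0,0,-135],"rot":[0,0,0]}]' 155
python3 - <<'E'
from h import *
go((541.5,365.3,150),np.radians(9.7))
go((541.5,365.3,48),np.radians(9.7))
E
```

```text
t: 5.7
ee_pos: [489.9, 102.9, 26.3]
orientation: [2.484, 1.923, 0.001]
ft_force: [-1.6, -0.6, 2.3]
width: 13.4
grasp_force: 30.0
t: 6.62
ee_pos: [491.3, 103.2, 163.4]
orientation: [2.482, 1.922, 0.008]
ft_force: [0.9, -0.1, -0.7]
width: 34.7
grasp_force: 0.0
from [491.3 103.2 163.4] shift [266.3 -17.1  13.9] rot [[0.005, -0.001, -0.422], [-0.002, -0.007, 2.719]] q6 0.44
from [491.3 103.2 163.4] shift [266.  -17.6 115.9] rot [[0.005, -0.001, -0.422], [-0.002, -0.007, 2.719]] q6 0.44
```

```bash
python3 -m inch '[{"xyz":[15,-1,0],"rot":[0,0,-0.02]},{"xyz":[45,-3,0],"rot":[0,0,-0.07]},{"xyz":[85,-6,0],"rot":[0,0,-0.13]},{"xyz":[125,-9,0],"rot":[0,0,-0.2]},{"xyz":[165,-11,0],"rot":[0,0,-0.27]},{"xyz":[200,-13,0],"rot":[0,0,-0.33]},{"xyz":[230,-15,0],"rot":[0,0,-0.38]},{"xyz":[252,-17,10],"rot":[0,0,-0.41]},{"xyz":[266,-17.5,20],"rot":[0,0,-0.422]},{"xyz":[266,-17.5,30],"rot":[0,0,-0.422]},{"xyz":[266,-17.5,40],"rot":[0,0,-0.422]},{"xyz":[266,-17.5,40],"rot":[0,0,-0.422]}]' 178
python3 - <<'E'
from h import *
go((541.5,365.3,49),np.radians(9.7))
E
```

```text
t: 7.62
ee_pos: [537.1, 362.6, 116.8]
orientation: [-2.026, -2.399, 0.01]
ft_force: [-0.3, 0.0, -1.2]
width: 26.9
grasp_force: 0.0
from [537.1 362.6 116.8] shift [ 2.1  5.2 67.8] rot [[-0.006, 0.003, -0.001], [0.004, 0.009, 3.141]] q6 0.41
```

```bash
python3 -m inch '[{"xyz":[0,0,5],"rot":[0,0,0]},{"xyz":[0,0,10],"rot":[0,0,0]},{"xyz":[0,0,10],"rot":[0,0,0]}]'
python3 - <<'E'
from h import *
go((541.5,365.3,49),np.radians(9.7))
E
```

```text
t: 7.87
ee_pos: [539.0, 363.7, 110.0]
orientation: [-2.027, -2.4, 0.002]
ft_force: [-0.4, -1.0, -0.1]
width: 26.5
grasp_force: 0.0
from [539.  363.7 110. ] shift [ 1.2  2.8 60.9] rot [[-0.001, 0.0, -0.001], [0.001, 0.002, 3.14]] q6 0.41
```

```bash
python3 -m inch '[{"xyz":[1,2,10],"rot":[0,0,0]},{"xyz":[1,2,22],"rot":[0,0,0]},{"xyz":[1,2,34],"rot":[0,0,0]},{"xyz":[1,2,44],"rot":[0,0,0]},{"xyz":[1,2,52],"rot":[0,0,0]},{"xyz":[1,2,57],"rot":[0,0,0]},{"xyz":[1,2,60],"rot":[0,0,0]},{"xyz":[1,2,60],"rot":[0,0,0]},{"xyz":[1,2,60],"rot":[0,0,0]}]'
python3 -m inch '[{"xyz":[0,0,0],"rot":[0,0,0]},{"xyz":[0,0,0],"rot":[0,0,0]},{"xyz":[0,0,0],"rot":[0,0,0]},{"xyz":[0,0,0],"rot":[0,0,0]},{"xyz":[0,0,0],"rot":[0,0,0]}]' 255
```

```text
t: 8.62
ee_pos: [541.2, 366.2, 50.7]
orientation: [2.026, 2.401, 0.0]
ft_force: [0.6, 0.2, -0.1]
width: 26.6
grasp_force: 0.0
t: 9.03
ee_pos: [541.1, 366.2, 51.1]
orientation: [2.026, 2.401, 0.0]
ft_force: [-2.5, -0.4, 3.5]
width: 13.8
grasp_force: 30.0
```

```bash
python3 -m inch '[{"xyz":[0,0,-4],"rot":[0,0,0]},{"xyz":[0,0,-12],"rot":[0,0,0]},{"xyz":[0,0,-30],"rot":[0,0,0]},{"xyz":[0,0,-55],"rot":[0,0,0]},{"xyz":[0,0,-80],"rot":[0,0,0]},{"xyz":[0,0,-100],"rot":[0,0,0]},{"xyz":[0,0,-110],"rot":[0,0,0]},{"xyz":[0,0,-110],"rot":[0,0,0]},{"xyz":[0,0,-110],"rot":[0,0,0]}]'
python3 - <<'E'
from h import *
go((578.6,79.6,30),np.radians(-14.4))
E
```

```text
t: 9.78
ee_pos: [541.0, 366.1, 160.7]
orientation: [2.026, 2.401, 0.001]
ft_force: [1.5, -0.3, -3.3]
width: 13.9
grasp_force: 30.0
from [541.  366.1 160.7] shift [-288.7  -11.2  130.6] rot [[0.0, -0.0, 0.42], [0.0, 0.001, -2.721]] q6 0.41
```

```bash
python3 -m inch '[{"xyz":[-15,0,0],"rot":[0,0,0.02]},{"xyz":[-45,-2,0],"rot":[0,0,0.07]},{"xyz":[-85,-3,0],"rot":[0,0,0.13]},{"xyz":[-125,-5,0],"rot":[0,0,0.19]},{"xyz":[-165,-6,0],"rot":[0,0,0.25]},{"xyz":[-205,-8,0],"rot":[0,0,0.31]},{"xyz":[-240,-9,0],"rot":[0,0,0.36]},{"xyz":[-265,-10,0],"rot":[0,0,0.39]},{"xyz":[-282,-11,0],"rot":[0,0,0.41]},{"xyz":[-289,-11,10],"rot":[0,0,0.42]},{"xyz":[-289,-11,30],"rot":[0,0,0.42]},{"xyz":[-289,-11,50],"rot":[0,0,0.42]}]'
python3 -m inch '[{"xyz":[0,0,0],"rot":[0,0,0]},{"xyz":[0,0,0],"rot":[0,0,0]}]'
python3 - <<'E'
from h import *
go((578.6,79.6,30),np.radians(-14.4))
E
```

```text
t: 10.78
ee_pos: [578.5, 78.6, 109.0]
orientation: [-2.483, -1.924, 0.0]
ft_force: [0.1, -0.1, -3.5]
width: 13.5
grasp_force: 30.0
t: 10.95
ee_pos: [577.0, 79.4, 108.5]
orientation: [-2.48, -1.924, 0.006]
ft_force: [1.1, 0.1, -2.6]
width: 13.7
grasp_force: 30.0
from [577.   79.4 108.5] shift [ 0.7  1.9 78.5] rot [[-0.005, 0.002, 0.0], [-0.003, -0.007, -3.141]] q6 0.37
```

```bash
python3 -m inch '[{"xyz":[0,0,15],"rot":[0,0,0]},{"xyz":[0,0,35],"rot":[0,0,0]},{"xyz":[0,0,52],"rot":[0,0,0]},{"xyz":[0,0,63],"rot":[0,0,0]},{"xyz":[0,0,70],"rot":[0,0,0]},{"xyz":[0,0,75],"rot":[0,0,0]},{"xyz":[0,0,78],"rot":[0,0,0]},{"xyz":[0,0,79],"rot":[0,0,0]},{"xyz":[0,0,79],"rot":[0,0,0]}]'
```

```text
t: 11.7
ee_pos: [579.2, 79.5, 32.1]
orientation: [2.482, 1.926, 0.001]
ft_force: [0.6, -0.1, -2.5]
width: 13.7
grasp_force: 30.0
```

```bash
python3 -m inch '[{"xyz":[0,0,1],"rot":[0,0,0]},{"xyz":[0,0,2],"rot":[0,0,0]},{"xyz":[0,0,2],"rot":[0,0,0]}]'
python3 -m inch '[{"xyz":[0,0,0],"rot":[0,0,0]},{"xyz":[0,0,0],"rot":[0,0,0]},{"xyz":[0,0,0],"rot":[0,0,0]},{"xyz":[0,0,0],"rot":[0,0,0]},{"xyz":[0,0,-8],"rot":[0,0,0]},{"xyz":[0,0,-30],"rot":[0,0,0]},{"xyz":[0,0,-65],"rot":[0,0,0]},{"xyz":[0,0,-100],"rot":[0,0,0]},{"xyz":[0,0,-120],"rot":[0,0,0]},{"xyz":[0,0,-130],"rot":[0,0,0]},{"xyz":[0,0,-130],"rot":[0,0,0]},{"xyz":[0,0,-130],"rot":[0,0,0]}]' 130
python3 - <<'E'
from h import *
f=np.array([500.5,358.2])
go((480,330,200),np.radians(9.7))
go((500.5,358.2,140),np.radians(99.7))
E
```

```text
t: 11.95
ee_pos: [579.3, 79.4, 30.1]
orientation: [2.482, 1.926, 0.001]
ft_force: [0.8, 0.1, -1.6]
width: 13.8
grasp_force: 30.0
t: 12.95
ee_pos: [578.6, 79.4, 159.6]
orientation: [2.482, 1.926, 0.0]
ft_force: [-0.1, -0.1, -0.7]
width: 42.9
grasp_force: 0.0
from [578.6  79.4 159.6] shift [ 218.3 -157.7  -40.4] rot [[0.0, -0.0, -0.42], [-0.0, -0.0, 2.721]] q6 0.37
from [578.6  79.4 159.6] shift [ 250.7 -144.9   19.6] rot [[0.0, 0.0, -1.991], [0.0, -0.0, 1.151]] q6 0.37
```

```bash
python3 - <<'E'
from h import *
go((550,367,260),np.radians(99.7))
E
python3 -m inch '[{"xyz":[15,-10,-10],"rot":[0,0,-0.08]},{"xyz":[40,-25,-25],"rot":[0,0,-0.2]},{"xyz":[70,-42,-45],"rot":[0,0,-0.32]},{"xyz":[100,-58,-60],"rot":[0,0,-0.44]},{"xyz":[130,-70,-75],"rot":[0,0,-0.56]},{"xyz":[160,-80,-88],"rot":[0,0,-0.68]},{"xyz":[190,-87,-95],"rot":[0,0,-0.8]},{"xyz":[215,-92,-100],"rot":[0,0,-0.92]},{"xyz":[235,-95,-100],"rot":[0,0,-1.04]},{"xyz":[245,-97,-100],"rot":[0,0,-1.16]},{"xyz":[247,-98,-100],"rot":[0,0,-1.28]},{"xyz":[247,-99,-100],"rot":[0,0,-1.38]}]'
python3 -m inch '[{"xyz":[0,0,0],"rot":[0,0,-0.1]},{"xyz":[0,0,0],"rot":[0,0,-0.2]},{"xyz":[0,0,0],"rot":[0,0,-0.32]},{"xyz":[0,0,0],"rot":[0,0,-0.44]},{"xyz":[0,0,0],"rot":[0,0,-0.54]},{"xyz":[0,0,0],"rot":[0,0,-0.6]},{"xyz":[0,0,0],"rot":[0,0,-0.61]},{"xyz":[0,0,0],"rot":[0,0,-0.61]}]'
python3 - <<'E'
from h import *
m,im=snap('wrist','w3')
go((500.5,358.2,140),np.radians(99.7))
E
```

```text
from [578.6  79.4 159.6] shift [ 271.5  -99.1 -100.4] rot [[0.0, 0.0, -1.991], [0.0, -0.0, 1.151]] q6 0.37
t: 13.95
ee_pos: [543.2, 343.9, 256.6]
orientation: [-0.676, -3.065, 0.005]
ft_force: [1.5, 0.4, 0.1]
width: 43.1
grasp_force: 0.0
t: 14.62
ee_pos: [543.6, 342.8, 257.5]
orientation: [0.262, -3.128, 0.002]
ft_force: [-0.2, -0.2, 0.9]
width: 43.0
grasp_force: 0.0
from [543.8 342.9 257.9] shift [ 39.9  22.3 118. ] rot [[-0.001, -0.003, -0.003], [-0.004, 0.002, 3.139]] q6 -1.19
```

View pics/w3.png

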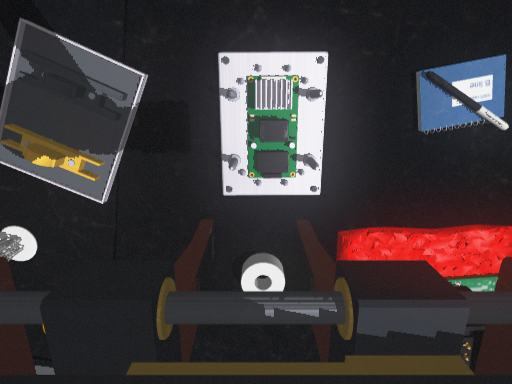

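The wrist view shows the plate (corners (219,53), (327,53), (320,194), (223,193)) with the green module seated, its heat sink at (273,94) and transformer at (275,130). Both weights are lying flat in the grey tray.

Run:
```python
from h import *
m=ctrl.camera_model('wrist'); im=cv2.imread('pics/w3.png'); hsv=cv2.cvtColor(im,cv2.COLOR_BGR2HSV)
def rect(mask,z,box,a):
    k=np.zeros_like(mask); x0,y0,x1,y1=box; k[y0:y1,x0:x1]=mask[y0:y1,x0:x1]
    c=np.vstack([c for c in cv2.findContours(k,0,1)[0] if cv2.contourArea(c)>a])
    return cv2.minAreaRect(np.array([onz(m,p[0],z)[:2] for p in c],'float32'))
wh=((hsv[...,1]<45)&(hsv[...,2]>140)).astype('uint8')
print('plate',rect(wh,14,(205,40,340,205),100))
gr=((hsv[...,0]>45)&(hsv[...,0]<85)&(hsv[...,1]>90)).astype('uint8')
print('green',rect(gr,17,(235,65,310,190),30))
print('trafo top',onz(m,(276,130),47), 'TCP', ctrl.get_obs()['ee_pos'])
a=cv2.resize(im[45:200,205:340],None,fx=3.8,fy=3.8,interpolation=cv2.INTER_CUBIC);cv2.imwrite('pics/crop3.png',a)
```

```text
plate ((500.72320556640625, 357.55279541015625), (181.74766540527344, 134.6248016357422), 9.7139310836792)
green ((510.1339416503906, 359.3673095703125), (109.43650817871094, 63.262840270996094), 9.509098052978516)
trafo top [500.42044438 360.64475169  47.        ] TCP [543.77371591 342.92350495 257.94263709]
```

View pics/crop3.png

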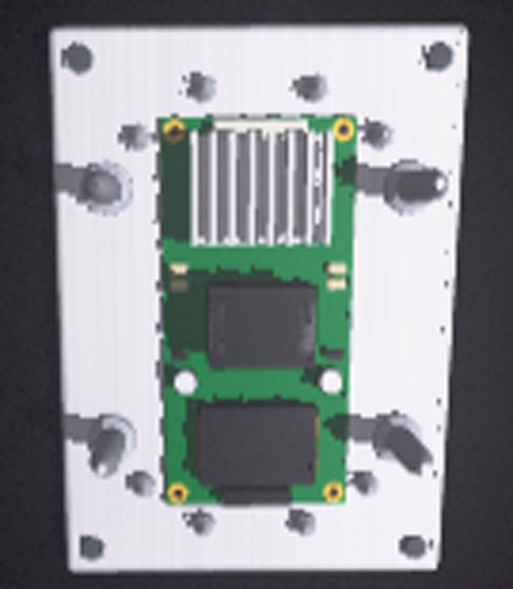

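```bash
python3 -m inch '[{"xyz":[12,7,20],"rot":[0,0,0]},{"xyz":[30,16,50],"rot":[0,0,0]},{"xyz":[38,21,85],"rot":[0,0,0]},{"xyz":[39.8,22.3,120],"rot":[0,0,0]},{"xyz":[39.8,22.3,150],"rot":[0,0,0]},{"xyz":[39.8,22.3,165],"rot":[0,0,0]},{"xyz":[39.8,22.3,165],"rot":[0,0,0]},{"xyz":[39.8,22.3,165],"rot":[0,0,0]}]'
python3 - <<'E'
from h import *
go((500.6,358.5,20),np.radians(99.7))
E
```

```text
t: 15.33
ee_pos: [500.8, 358.2, 93.7]
orientation: [0.262, -3.129, 0.002]
ft_force: [0.9, -0.1, 0.6]
width: 42.7
grasp_force: 0.0
from [500.8 358.2  93.7] shift [-0.   0.4 73.7] rot [[-0.001, -0.002, -0.002], [-0.003, 0.002, 3.139]] q6 -1.14
```

```bash
python3 -m inch '[{"xyz":[0,0.3,12],"rot":[0,0,0]},{"xyz":[0,0.3,28],"rot":[0,0,0]},{"xyz":[0,0.3,44],"rot":[0,0,0]},{"xyz":[0,0.3,57],"rot":[0,0,0]},{"xyz":[0,0.3,66],"rot":[0,0,0]},{"xyz":[0,0.3,71],"rot":[0,0,0]},{"xyz":[0,0.3,73],"rot":[0,0,0]},{"xyz":[0,0.3,73],"rot":[0,0,0]}]'
python3 -m inch '[{"xyz":[0,0,0],"rot":[0,0,0]},{"xyz":[0,0,0],"rot":[0,0,0]},{"xyz":[0,0,0],"rot":[0,0,0]},{"xyz":[0,0,0],"rot":[0,0,0]}]' 255
python3 -m inch '[{"xyz":[0,0,-3],"rot":[0,0,0]},{"xyz":[0,0,-8],"rot":[0,0,0]},{"xyz":[0,0,-16],"rot":[0,0,0]},{"xyz":[0,0,-30],"rot":[0,0,0]},{"xyz":[0,0,-55],"rot":[0,0,0]},{"xyz":[0,0,-85],"rot":[0,0,0]},{"xyz":[0,0,-115],"rot":[0,0,0]},{"xyz":[0,0,-135],"rot":[0,0,0]},{"xyz":[0,0,-140],"rot":[0,0,0]},{"xyz":[0,0,-140],"rot":[0,0,0]}]'
python3 - <<'E'
from h import *
go((500,-80,240),0)
E
```

```text
t: 16.0
ee_pos: [501.4, 358.9, 21.6]
orientation: [-0.264, 3.13, 0.0]
ft_force: [0.6, 0.8, -0.5]
width: 43.0
grasp_force: 0.0
t: 16.33
ee_pos: [501.7, 359.2, 22.4]
orientation: [-0.264, 3.129, 0.001]
ft_force: [0.8, -0.4, 2.4]
width: 34.0
grasp_force: 30.0
t: 17.17
ee_pos: [502.3, 359.6, 164.3]
orientation: [-0.264, 3.127, 0.003]
ft_force: [-0.1, -0.6, -2.0]
width: 33.7
grasp_force: 30.0
from [502.3 359.6 164.3] shift [  75.5 -432.8  -76.8] rot [[0.005, 0.001, 1.739], [-0.001, 0.005, -1.403]] q6 -1.14
```

```bash
python3 -m inch '[{"xyz":[2,-15,-8],"rot":[0,0,0.05]},{"xyz":[6,-45,-20],"rot":[0,0,0.15]},{"xyz":[12,-83,-34],"rot":[0,0,0.27]},{"xyz":[17,-122,-48],"rot":[0,0,0.39]},{"xyz":[23,-161,-60],"rot":[0,0,0.51]},{"xyz":[28,-200,-70],"rot":[0,0,0.63]},{"xyz":[34,-239,-76],"rot":[0,0,0.75]},{"xyz":[40,-278,-76],"rot":[0,0,0.87]},{"xyz":[45,-317,-76],"rot":[0,0,0.99]},{"xyz":[51,-356,-76],"rot":[0,0,1.11]},{"xyz":[56,-395,-76],"rot":[0,0,1.23]},{"xyz":[60,-425,-76],"rot":[0,0,1.34]}]'
python3 - <<'E'
from h import *
go((520,-285,240),0)
E
```

```text
t: 18.17
ee_pos: [511.9, -72.7, 236.2]
orientation: [-1.745, -2.61, 0.002]
ft_force: [0.2, 0.3, -1.2]
width: 34.2
grasp_force: 30.0
from [511.9 -72.7 236.2] shift [-199.2  -73.7   -3.8] rot [[-0.003, -0.0, 0.392], [0.001, -0.004, -2.749]] q6 -0.56
```

```bash
python3 -m inch '[{"xyz":[-33,-12,0],"rot":[0,0,0.1]},{"xyz":[-68,-25,0],"rot":[0,0,0.2]},{"xyz":[-105,-39,0],"rot":[0,0,0.29]},{"xyz":[-140,-52,0],"rot":[0,0,0.35]},{"xyz":[-170,-63,0],"rot":[0,0,0.38]},{"xyz":[-190,-70,0],"rot":[0,0,0.39]},{"xyz":[-199,-73,0],"rot":[0,0,0.392]},{"xyz":[-199,-73,0],"rot":[0,0,0.392]},{"xyz":[-199,-73,0],"rot":[0,0,0.392]}]'
python3 - <<'E'
from h import *
m,im=snap('wrist','w4')
E
```

```text
t: 18.92
ee_pos: [522.6, -281.1, 236.5]
orientation: [-2.212, -2.227, 0.0]
ft_force: [0.5, -0.1, -2.1]
width: 33.9
grasp_force: 30.0
```

View pics/w4.png

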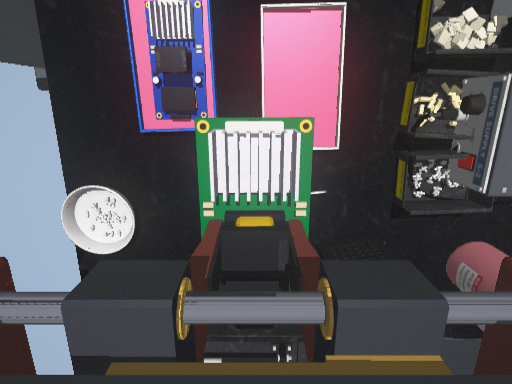

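White tray rim corners are (263,4), (346,3), (339,149) and (262,148). The blue module lies at left with its heat sink at the top (+y), (170,20), and its transformer top at (172,60). The green module hangs level.

Run:
```python
from h import *
m=ctrl.camera_model('wrist'); im=cv2.imread('pics/w4.png'); hsv=cv2.cvtColor(im,cv2.COLOR_BGR2HSV)
w=np.array([onz(m,p,14)[:2] for p in [(262,4),(346.5,3),(339.5,149),(261.5,148)]],'float32'); r=cv2.minAreaRect(w); print('white',r,w.mean(0))
bl=((hsv[...,0]>105)&(hsv[...,0]<130)&(hsv[...,1]>100)&(hsv[...,2]<140)).astype('uint8'); bl[:, :143]=0; bl[:,209:]=0; bl[127:]=0
c=max(cv2.findContours(bl,0,1)[0],key=cv2.contourArea); print(cv2.boundingRect(c),'board',cv2.minAreaRect(np.array([onz(m,p[0],9)[:2] for p in c],'float32')))
print('trafo',onz(m,(172,60),39))
w=np.array([onz(m,p,14)[:2] for p in [(126,0),(141,131),(214,130),(209,0)]]); print('bluetray',w)
go((*np.array(r[0]),80),np.radians(0)+0*1)
a=cv2.resize(im[0:140,110:230],None,fx=4,fy=4,interpolation=cv2.INTER_CUBIC);cv2.imwrite('pics/crop4.png',a)
```

```text
white ((580.8573608398438, -183.17410278320312), (98.08141326904297, 162.79190063476562), 0.5599908828735352) [ 579.7949  -182.97598]
(153, 72, 40, 17) board ((425.3642578125, -182.5478057861328), (46.19957733154297, 18.098176956176758), 2.860414505004883)
trafo [ 433.32734379 -164.32113989   39.        ]
bluetray [[ 380.24304366 -100.04244503]
 [ 383.17757147 -243.45081558]
 [ 473.57423464 -241.60053011]
 [ 472.24341284  -99.42358349]]
from [ 522.8 -280.5  236.7] shift [ 96.7  59.1 156.8] rot [[-0.002, -0.001, 0.008], [0.002, -0.003, -3.134]] q6 -0.52
```

View pics/crop4.png

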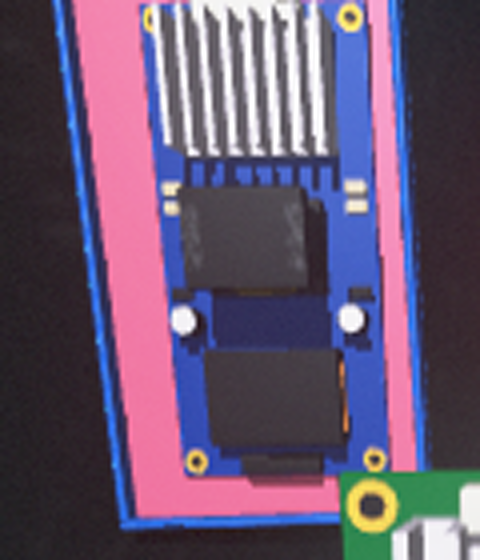

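```bash
python3 - <<'E'
from h import *
m=ctrl.camera_model('wrist')
w=np.array([onz(m,p,9)[:2] for p in [(147.75,4.5),(197.5,4.25),(159.25,115.25),(203.75,115)]]); print(w,w.mean(0))
d=w[2]+w[3]-w[0]-w[1]; print('board x yaw',np.degrees(np.arctan2(d[1],d[0])))
t=np.array([onz(m,(110+u/4,v/4),39)[:2] for u,v in [(182,187),(304,187),(308,287),(188,290)]]);print('trafo',t.mean(0))
E
python3 -m inch '[{"xyz":[15,9,8],"rot":[0,0,0]},{"xyz":[40,25,25],"rot":[0,0,0]},{"xyz":[65,41,50],"rot":[0,0,0]},{"xyz":[85,53,80],"rot":[0,0,0]},{"xyz":[95,58,110],"rot":[0,0,0]},{"xyz":[97,58.5,140],"rot":[0,0,0]},{"xyz":[97,58.5,160],"rot":[0,0,0]},{"xyz":[97,58.5,175],"rot":[0,0,0]},{"xyz":[97,58.5,180],"rot":[0,0,0]},{"xyz":[97,58.5,180],"rot":[0,0,0]},{"xyz":[97,58.5,180],"rot":[0,0,0]}]'
python3 - <<'E'
from h import *
go((580.5,-183,15),0)
E
```

```text
[[ 402.4059833  -103.00556283]
 [ 458.47776142 -102.37798533]
 [ 405.76108135 -224.54515478]
 [ 460.79697046 -223.86293486]] [ 431.86044913 -163.44790945]
board x yaw -88.6624610637448
trafo [ 432.68051008 -163.89329917]
t: 19.88
ee_pos: [581.4, -183.7, 58.3]
orientation: [2.212, 2.23, 0.0]
ft_force: [0.2, -0.0, -0.7]
width: 34.0
grasp_force: 30.0
from [ 581.4 -183.7   58.3] shift [ 0.7 -0.9 43.3] rot [[0.0, 0.0, 0.008], [-0.0, 0.0, -3.133]] q6 -0.33
```

```bash
python3 -m inch '[{"xyz":[0,0,8],"rot":[0,0,0]},{"xyz":[0,0,18],"rot":[0,0,0]},{"xyz":[0,0,27],"rot":[0,0,0]},{"xyz":[0,0,34],"rot":[0,0,0]},{"xyz":[0,0,39],"rot":[0,0,0]},{"xyz":[0,0,42],"rot":[0,0,0]},{"xyz":[0,0,43],"rot":[0,0,0]},{"xyz":[0,0,43],"rot":[0,0,0]},{"xyz":[0,0,43],"rot":[0,0,0]}]'
```

```text
t: 20.63
ee_pos: [581.3, -184.6, 14.7]
orientation: [2.214, 2.229, 0.0]
ft_force: [0.4, -0.1, -1.3]
width: 33.7
grasp_force: 30.0
```

```bash
python3 -m inch '[{"xyz":[0,0,0.5],"rot":[0,0,0]},{"xyz":[0,0,0.5],"rot":[0,0,0]},{"xyz":[0,0,0.5],"rot":[0,0,0]},{"xyz":[0,0,0.5],"rot":[0,0,0]},{"xyz":[0,0,-6],"rot":[0,0,0]},{"xyz":[0,0,-25],"rot":[0,0,0]},{"xyz":[0,0,-55],"rot":[0,0,0]},{"xyz":[0,0,-80],"rot":[0,0,0]},{"xyz":[0,0,-95],"rot":[0,0,0]},{"xyz":[0,0,-100],"rot":[0,0,0]},{"xyz":[0,0,-100],"rot":[0,0,0]},{"xyz":[0,0,-100],"rot":[0,0,0]}]' 125
python3 - <<'E'
from h import *
go((432.3,-163.6,14.5),np.radians(1.3))
E
```

```text
t: 21.63
ee_pos: [580.8, -184.4, 114.4]
orientation: [-2.213, -2.229, 0.0]
ft_force: [0.5, -0.7, -0.1]
width: 44.4
grasp_force: 0.0
from [ 580.8 -184.4  114.4] shift [  21.8 -148.3   99.9] rot [[-0.0, -0.0, -0.016], [-0.0, 0.0, 3.126]] q6 -0.33
```

```bash
python3 -m inch '[{"xyz":[3,-20,0],"rot":[0,0,0]},{"xyz":[8,-55,0],"rot":[0,0,-0.016]},{"xyz":[14,-93,0],"rot":[0,0,-0.016]},{"xyz":[19,-125,0],"rot":[0,0,-0.016]},{"xyz":[21.5,-143,5],"rot":[0,0,-0.016]},{"xyz":[21.8,-148.3,15],"rot":[0,0,-0.016]},{"xyz":[21.8,-148.3,25],"rot":[0,0,-0.016]},{"xyz":[21.8,-148.3,30],"rot":[0,0,-0.016]},{"xyz":[21.8,-148.3,30],"rot":[0,0,-0.016]},{"xyz":[21.8,-148.3,30],"rot":[0,0,-0.016]}]'
python3 - <<'E'
from h import *
go((432.3,-163.6,14.5),np.radians(1.3))
E
```

```text
t: 22.47
ee_pos: [433.2, -163.8, 84.0]
orientation: [-2.195, -2.246, 0.001]
ft_force: [-0.1, 0.8, 0.6]
width: 44.8
grasp_force: 0.0
from [ 433.2 -163.8   84. ] shift [ 0.1 -0.8 69.5] rot [[-0.001, -0.0, 0.001], [0.001, -0.002, -3.141]] q6 -0.41
```

```bash
python3 -m inch '[{"xyz":[0,-0.5,12],"rot":[0,0,0]},{"xyz":[0,-0.5,28],"rot":[0,0,0]},{"xyz":[0,-0.5,43],"rot":[0,0,0]},{"xyz":[0,-0.5,55],"rot":[0,0,0]},{"xyz":[0,-0.5,63],"rot":[0,0,0]},{"xyz":[0,-0.5,67],"rot":[0,0,0]},{"xyz":[0,-0.5,69],"rot":[0,0,0]},{"xyz":[0,-0.5,69],"rot":[0,0,0]}]'
python3 -m inch '[{"xyz":[0,0,0],"rot":[0,0,0]},{"xyz":[0,0,0],"rot":[0,0,0]},{"xyz":[0,0,0],"rot":[0,0,0]},{"xyz":[0,0,0],"rot":[0,0,0]}]' 255
python3 -m inch '[{"xyz":[0,0,-3],"rot":[0,0,0]},{"xyz":[0,0,-8],"rot":[0,0,0]},{"xyz":[0,0,-18],"rot":[0,0,0]},{"xyz":[0,0,-40],"rot":[0,0,0]},{"xyz":[0,0,-70],"rot":[0,0,0]},{"xyz":[0,0,-105],"rot":[0,0,0]},{"xyz":[0,0,-140],"rot":[0,0,0]},{"xyz":[0,0,-165],"rot":[0,0,0]},{"xyz":[0,0,-180],"rot":[0,0,0]},{"xyz":[0,0,-180],"rot":[0,0,0]},{"xyz":[0,0,-180],"rot":[0,0,0]}]'
python3 - <<'E'
from h import *
m,im=snap('wrist','w5')
go((500.7,357.8,240),np.radians(99.7))
E
```

```text
t: 23.13
ee_pos: [432.5, -163.8, 15.6]
orientation: [2.196, 2.247, 0.0]
ft_force: [0.1, 0.3, -1.0]
width: 44.8
grasp_force: 0.0
t: 23.47
ee_pos: [432.5, -163.9, 16.2]
orientation: [2.195, 2.246, 0.001]
ft_force: [-0.6, -0.3, 3.7]
width: 33.9
grasp_force: 30.0
t: 24.38
ee_pos: [432.4, -163.8, 196.6]
orientation: [2.194, 2.245, 0.001]
ft_force: [0.1, 0.4, -1.6]
width: 34.0
grasp_force: 30.0
from [ 431.6 -163.5  195.5] shift [519.6  81.  -44.5] rot [[-0.0, -0.0, -1.717], [-0.0, 0.0, 1.425]] q6 -0.41
```

View pics/w5.png

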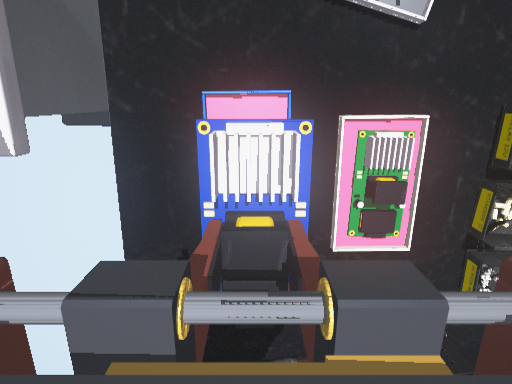

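Run:
```python
from h import *
o=ctrl.get_obs();m=ctrl.camera_model('wrist');r=R.from_rotvec(o['orientation'])
im=cv2.imread('pics/w5.png'); im4=cv2.imread('pics/w4.png')
for n,i in (('blue',im),('green',im4)):
    h=cv2.cvtColor(i,cv2.COLOR_BGR2HSV); k=((h[...,0]>18)&(h[...,0]<35)&(h[...,1]>130)&(h[...,2]>110)).astype('uint8'); k[:115]=0;k[140:]=0;k[:,:195]=0;k[:,315:]=0
    for c in cv2.findContours(k,0,2)[0]:
        if cv2.contourArea(c)<15: continue
        u=cv2.minEnclosingCircle(c)[0]
        for below in (5,7):
            P=onz(m,u,o['ee_pos'][2]-below); print(n,np.round(u,1),below,np.round(r.inv().apply(P-o['ee_pos']),1))
```

```text
green [305.7 125.8] 5 [62.  28.8  5. ]
green [305.7 125.8] 7 [61.8 29.1  7. ]
green [202.5 126. ] 5 [ 61.9 -26.5   5. ]
green [202.5 126. ] 7 [ 61.7 -26.8   7. ]
```

```bash
python3 -m inch '[{"xyz":[12,2,0],"rot":[0,0,-0.04]},{"xyz":[40,6,0],"rot":[0,0,-0.13]},{"xyz":[78,12,0],"rot":[0,0,-0.25]},{"xyz":[117,18,0],"rot":[0,0,-0.37]},{"xyz":[156,24,0],"rot":[0,0,-0.49]},{"xyz":[195,30,0],"rot":[0,0,-0.61]},{"xyz":[234,36,0],"rot":[0,0,-0.73]},{"xyz":[273,42,0],"rot":[0,0,-0.85]},{"xyz":[312,48,0],"rot":[0,0,-0.97]},{"xyz":[351,54,0],"rot":[0,0,-1.09]},{"xyz":[390,60,0],"rot":[0,0,-1.21]},{"xyz":[425,66,0],"rot":[0,0,-1.33]}]'
python3 - <<'E'
from h import *
go((501,358.4,195),np.radians(99.7))
E
```

```text
t: 25.43
ee_pos: [487.1, 264.6, 193.5]
orientation: [-0.331, -3.121, 0.003]
ft_force: [1.5, 0.7, -1.6]
width: 34.0
grasp_force: 30.0
from [487.1 264.6 193.5] shift [ 6.1 94.7 -1.7] rot [[-0.002, -0.003, -0.38], [-0.005, 0.002, 2.761]] q6 -0.88
```

```bash
python3 -m inch '[{"xyz":[2,30,0],"rot":[0,0,-0.11]},{"xyz":[4,58,0],"rot":[0,0,-0.22]},{"xyz":[5.5,80,0],"rot":[0,0,-0.31]},{"xyz":[6,92,0],"rot":[0,0,-0.37]},{"xyz":[6,94.7,5],"rot":[0,0,-0.38]},{"xyz":[6,94.7,25],"rot":[0,0,-0.38]},{"xyz":[6,94.7,50],"rot":[0,0,-0.38]},{"xyz":[6,94.7,70],"rot":[0,0,-0.38]},{"xyz":[6,94.7,80],"rot":[0,0,-0.38]},{"xyz":[6,94.7,80],"rot":[0,0,-0.38]},{"xyz":[6,94.7,80],"rot":[0,0,-0.38]}]'
python3 - <<'E'
from h import *
go((501,358.4,24),np.radians(99.7))
E
```

```text
t: 26.35
ee_pos: [502.5, 355.6, 114.7]
orientation: [0.253, -3.129, 0.002]
ft_force: [-0.0, -0.4, -0.9]
width: 34.0
grasp_force: 30.0
from [502.5 355.6 114.7] shift [ 0.8  3.1 90.7] rot [[-0.001, -0.002, -0.008], [-0.003, 0.002, 3.133]] q6 -1.14
```

```bash
python3 -m inch '[{"xyz":[0.8,2.8,10],"rot":[0,0,-0.007]},{"xyz":[0.8,2.8,25],"rot":[0,0,-0.007]},{"xyz":[0.8,2.8,40],"rot":[0,0,-0.007]},{"xyz":[0.8,2.8,53],"rot":[0,0,-0.007]},{"xyz":[0.8,2.8,62],"rot":[0,0,-0.007]},{"xyz":[0.8,2.8,68],"rot":[0,0,-0.007]},{"xyz":[0.8,2.8,70],"rot":[0,0,-0.007]},{"xyz":[0.8,2.8,70],"rot":[0,0,-0.007]},{"xyz":[0.8,2.8,70],"rot":[0,0,-0.007]}]'
python3 - <<'E'
from h import *
go((501,358.4,24),np.radians(99.7))
E
```

```text
t: 27.1
ee_pos: [502.1, 359.3, 46.1]
orientation: [-0.265, 3.13, 0.001]
ft_force: [0.1, -0.3, -1.4]
width: 34.0
grasp_force: 30.0
from [502.1 359.3  46.1] shift [ 1.3 -0.7 22.1] rot [[0.0, 0.001, -0.0], [0.001, -0.001, 3.141]] q6 -1.14
```

```bash
python3 -m inch '[{"xyz":[1,-0.5,2],"rot":[0,0,0]},{"xyz":[1,-0.5,5],"rot":[0,0,0]},{"xyz":[1,-0.5,8],"rot":[0,0,0]},{"xyz":[1,-0.5,11],"rot":[0,0,0]},{"xyz":[1,-0.5,14],"rot":[0,0,0]},{"xyz":[1,-0.5,16],"rot":[0,0,0]},{"xyz":[1,-0.5,17],"rot":[0,0,0]},{"xyz":[1,-0.5,17],"rot":[0,0,0]}]'
python3 -m inch '[{"xyz":[0,0,1],"rot":[0,0,0]},{"xyz":[0,0,2.5],"rot":[0,0,0]},{"xyz":[0,0,4],"rot":[0,0,0]},{"xyz":[0,0,4],"rot":[0,0,0]}]'
```

```text
t: 27.77
ee_pos: [500.7, 358.3, 28.3]
orientation: [0.265, -3.13, 0.0]
ft_force: [0.7, -0.4, -1.2]
width: 33.8
grasp_force: 30.0
t: 28.1
ee_pos: [500.7, 358.3, 24.4]
orientation: [0.265, -3.13, 0.0]
ft_force: [-0.2, 0.2, -1.7]
width: 33.6
grasp_force: 30.0
```

```bash
python3 -m inch '[{"xyz":[0,0,0.5],"rot":[0,0,0]},{"xyz":[0,0,1],"rot":[0,0,0]},{"xyz":[0,0,1],"rot":[0,0,0]}]'
```

```text
t: 28.35
ee_pos: [500.9, 358.4, 24.2]
orientation: [0.265, -3.13, -0.0]
ft_force: [-2.6, -2.2, 5.7]
width: 33.6
grasp_force: 30.0
```

```bash
python3 -m inch '[{"xyz":[0,0,0],"rot":[0,0,0]},{"xyz":[0,0,0],"rot":[0,0,0]},{"xyz":[0,0,0],"rot":[0,0,0]},{"xyz":[0,0,0],"rot":[0,0,0]},{"xyz":[0,0,-6],"rot":[0,0,0]},{"xyz":[0,0,-20],"rot":[0,0,0]},{"xyz":[0,0,-45],"rot":[0,0,0]},{"xyz":[-5,0,-80],"rot":[0,0,0]},{"xyz":[-20,0,-120],"rot":[0,0,0]},{"xyz":[-40,0,-155],"rot":[0,0,0]},{"xyz":[-50,0,-180],"rot":[0,0,0]},{"xyz":[-60,0,-190],"rot":[0,0,0]}]' 128
python3 -m inch '[{"xyz":[0,0,0],"rot":[0,0,0]},{"xyz":[0,0,0],"rot":[0,0,0]}]'
python3 - <<'E'
from h import *
m,im=snap('wrist','w6')
hsv=cv2.cvtColor(im,cv2.COLOR_BGR2HSV)
cv2.imwrite('pics/crop6.png',cv2.resize(im[0:230,150:400],None,fx=2.6,fy=2.6,interpolation=cv2.INTER_CUBIC))
s=onz;A=np.radians(-14.4)
go((489.9,102.9,150),A)
E
```

```text
t: 29.35
ee_pos: [562.8, 369.8, 220.6]
orientation: [-0.265, 3.123, 0.006]
ft_force: [0.4, -0.9, -0.5]
width: 43.7
grasp_force: 0.0
t: 29.52
ee_pos: [560.1, 368.5, 214.9]
orientation: [-0.265, 3.129, 0.001]
ft_force: [0.2, 0.3, -0.1]
width: 43.7
grasp_force: 0.0
from [559.  368.  213.3] shift [ 112.7 -249.7   63.6] rot [[-0.001, -0.0, 1.991], [0.0, -0.001, -1.15]] q6 -1.18
```

View pics/crop6.png

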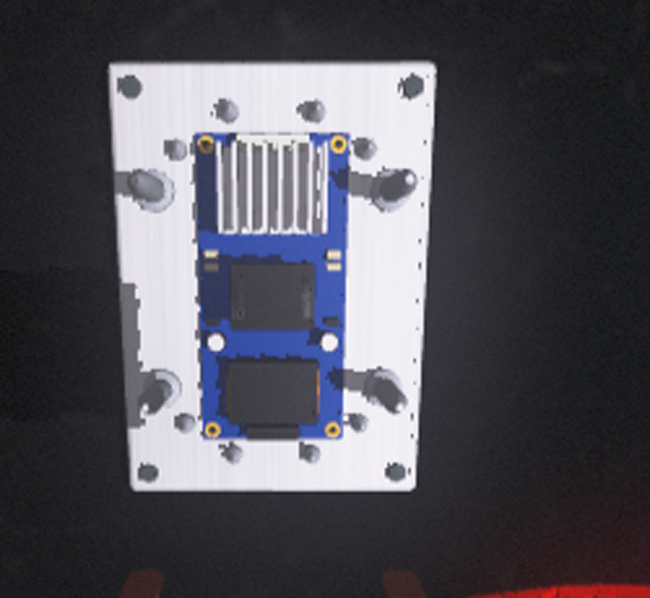

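The blue module sits inside all the pins with its heat sink at the near (-x) end: holes are at crop (206,143), (338,144), (212,430) and (333,430). Now to fetch the steel weight.

```bash
python3 -m inch '[{"xyz":[5,-12,0],"rot":[0,0,0.06]},{"xyz":[15,-33,0],"rot":[0,0,0.18]},{"xyz":[28,-60,5],"rot":[0,0,0.3]},{"xyz":[42,-90,10],"rot":[0,0,0.42]},{"xyz":[56,-120,15],"rot":[0,0,0.54]},{"xyz":[70,-150,20],"rot":[0,0,0.66]},{"xyz":[83,-180,25],"rot":[0,0,0.78]},{"xyz":[94,-205,30],"rot":[0,0,0.9]},{"xyz":[103,-225,35],"rot":[0,0,1.02]},{"xyz":[109,-240,40],"rot":[0,0,1.14]},{"xyz":[112.7,-249.7,45],"rot":[0,0,1.26]},{"xyz":[112.7,-249.7,50],"rot":[0,0,1.38]}]' 155
python3 -m inch '[{"xyz":[0,0,0],"rot":[0,0,0.12]},{"xyz":[0,0,0],"rot":[0,0,0.24]},{"xyz":[0,0,0],"rot":[0,0,0.36]},{"xyz":[0,0,0],"rot":[0,0,0.48]},{"xyz":[0,0,0],"rot":[0,0,0.58]},{"xyz":[0,0,0],"rot":[0,0,0.61]},{"xyz":[0,0,0],"rot":[0,0,0.611]},{"xyz":[0,0,0],"rot":[0,0,0.611]}]'
python3 - <<'E'
from h import *
go((489.9,102.9,26.5),np.radians(-14.4))
E
```

```text
t: 30.57
ee_pos: [488.1, 101.5, 162.0]
orientation: [-1.796, -2.574, 0.005]
ft_force: [0.1, -0.0, 0.5]
width: 34.2
grasp_force: 0.0
t: 31.23
ee_pos: [489.4, 103.3, 162.6]
orientation: [-2.48, -1.927, 0.004]
ft_force: [0.1, -0.4, -0.6]
width: 34.8
grasp_force: 0.0
from [489.4 103.3 162.6] shift [-1.000e-01  9.000e-01  1.361e+02] rot [[-0.002, 0.001, 0.002], [-0.002, -0.004, -3.14]] q6 0.43
```

```bash
python3 -m inch '[{"xyz":[0,0.5,15],"rot":[0,0,0]},{"xyz":[0,0.5,40],"rot":[0,0,0]},{"xyz":[0,0.5,70],"rot":[0,0,0]},{"xyz":[0,0.5,95],"rot":[0,0,0]},{"xyz":[0,0.5,113],"rot":[0,0,0]},{"xyz":[0,0.5,124],"rot":[0,0,0]},{"xyz":[0,0.5,131],"rot":[0,0,0]},{"xyz":[0,0.5,135],"rot":[0,0,0]},{"xyz":[0,0.5,136],"rot":[0,0,0]},{"xyz":[0,0.5,136],"rot":[0,0,0]},{"xyz":[0,0.5,136],"rot":[0,0,0]}]'
python3 -m inch '[{"xyz":[0,0,0],"rot":[0,0,0]},{"xyz":[0,0,0],"rot":[0,0,0]},{"xyz":[0,0,0],"rot":[0,0,0]},{"xyz":[0,0,0],"rot":[0,0,0]},{"xyz":[0,0,0],"rot":[0,0,0]}]' 255
python3 -m inch '[{"xyz":[0,0,-4],"rot":[0,0,0]},{"xyz":[0,0,-14],"rot":[0,0,0]},{"xyz":[0,0,-35],"rot":[0,0,0]},{"xyz":[0,0,-65],"rot":[0,0,0]},{"xyz":[0,0,-95],"rot":[0,0,0]},{"xyz":[0,0,-120],"rot":[0,0,0]},{"xyz":[0,0,-135],"rot":[0,0,0]},{"xyz":[0,0,-140],"rot":[0,0,0]},{"xyz":[0,0,-140],"rot":[0,0,0]},{"xyz":[0,0,-140],"rot":[0,0,0]}]'
python3 - <<'E'
from h import *
a=np.radians(9.7);s=np.array([500.8,358.2])-42*np.array([np.cos(a),np.sin(a)]);print(s)
go((*s,150),a)
E
```

```text
t: 32.15
ee_pos: [492.1, 103.4, 28.5]
orientation: [2.481, 1.926, 0.002]
ft_force: [-0.4, -0.1, 0.1]
width: 34.4
grasp_force: 0.0
t: 32.57
ee_pos: [491.3, 103.3, 28.0]
orientation: [-2.482, -1.926, 0.0]
ft_force: [-2.3, 0.1, 6.4]
width: 13.8
grasp_force: 30.0
t: 33.4
ee_pos: [490.9, 103.1, 167.3]
orientation: [-2.482, -1.926, 0.001]
ft_force: [0.2, -1.2, -3.2]
width: 13.6
grasp_force: 30.0
[459.4004543  351.12344606]
from [490.9 103.1 167.3] shift [232.4 -92.1  17.3] rot [[-0.001, 0.0, -0.42], [0.0, 0.001, 2.721]] q6 0.43
```

```bash
python3 -m inch '[{"xyz":[12,-5,0],"rot":[0,0,-0.02]},{"xyz":[38,-15,0],"rot":[0,0,-0.07]},{"xyz":[74,-29,0],"rot":[0,0,-0.13]},{"xyz":[110,-44,0],"rot":[0,0,-0.2]},{"xyz":[146,-58,0],"rot":[0,0,-0.27]},{"xyz":[180,-71,0],"rot":[0,0,-0.33]},{"xyz":[207,-82,0],"rot":[0,0,-0.38]},{"xyz":[225,-89,0],"rot":[0,0,-0.41]},{"xyz":[232.4,-92,5],"rot":[0,0,-0.42]},{"xyz":[232.4,-92,15],"rot":[0,0,-0.42]},{"xyz":[232.4,-92,25],"rot":[0,0,-0.42]},{"xyz":[232.4,-92,35],"rot":[0,0,-0.42]}]'
python3 -m inch '[{"xyz":[0,0,8],"rot":[0,0,0]},{"xyz":[0,0,15],"rot":[0,0,0]},{"xyz":[0,0,18],"rot":[0,0,0]},{"xyz":[0,0,18],"rot":[0,0,0]},{"xyz":[0,0,18],"rot":[0,0,0]}]'
python3 - <<'E'
from h import *
go((459.5,351.2,59),np.radians(9.7))
snap('wrist','w7')
E
```

```text
t: 34.4
ee_pos: [459.4, 349.4, 130.5]
orientation: [-2.028, -2.399, 0.004]
ft_force: [-0.5, -0.8, -3.4]
width: 13.7
grasp_force: 30.0
t: 34.82
ee_pos: [460.3, 351.0, 114.7]
orientation: [2.027, 2.4, -0.0]
ft_force: [1.0, -0.2, -3.5]
width: 13.8
grasp_force: 30.0
from [460.3 351.  114.7] shift [ 0.4 -0.7 55.7] rot [[-0.0, 0.0, -0.001], [0.0, 0.0, 3.141]] q6 0.46
```

View pics/w7.png

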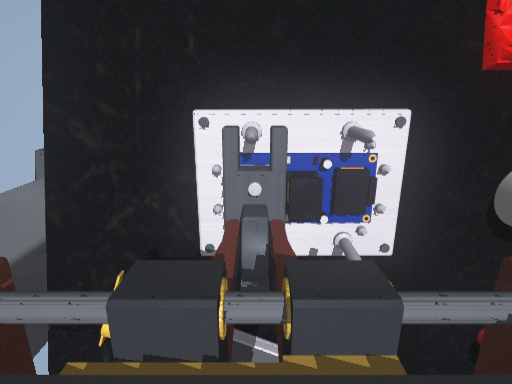

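The far steel-side post, top at (251,130), shows inside the steel bar's open slot, between the tines at x≈239 and 272. I'll descend gently.

```bash
python3 -m inch '[{"xyz":[0.3,-0.5,8],"rot":[0,0,0]},{"xyz":[0.3,-0.5,18],"rot":[0,0,0]},{"xyz":[0.3,-0.5,27],"rot":[0,0,0]},{"xyz":[0.3,-0.5,35],"rot":[0,0,0]},{"xyz":[0.3,-0.5,42],"rot":[0,0,0]},{"xyz":[0.3,-0.5,47],"rot":[0,0,0]},{"xyz":[0.3,-0.5,51],"rot":[0,0,0]},{"xyz":[0.3,-0.5,53],"rot":[0,0,0]},{"xyz":[0.3,-0.5,53],"rot":[0,0,0]},{"xyz":[0.3,-0.5,53],"rot":[0,0,0]}]'
```

```text
t: 35.7
ee_pos: [459.6, 351.5, 61.7]
orientation: [2.026, 2.401, 0.0]
ft_force: [-0.2, 0.9, -3.5]
width: 13.8
grasp_force: 30.0
```

```bash
python3 -m inch '[{"xyz":[0,0,1],"rot":[0,0,0]},{"xyz":[0,0,2],"rot":[0,0,0]},{"xyz":[0,0,2.5],"rot":[0,0,0]},{"xyz":[0,0,2.5],"rot":[0,0,0]}]'
```

```text
t: 36.03
ee_pos: [459.5, 351.4, 59.2]
orientation: [2.026, 2.401, 0.0]
ft_force: [0.6, 0.0, -4.4]
width: 13.5
grasp_force: 30.0
```

```bash
python3 -m inch '[{"xyz":[0,0,0.5],"rot":[0,0,0]},{"xyz":[0,0,1],"rot":[0,0,0]},{"xyz":[0,0,1],"rot":[0,0,0]}]'
```

```text
t: 36.28
ee_pos: [459.6, 351.5, 59.0]
orientation: [2.026, 2.401, 0.0]
ft_force: [-1.4, -1.2, 5.4]
width: 13.6
grasp_force: 30.0
```

```bash
python3 -m inch '[{"xyz":[0,0,0],"rot":[0,0,0]},{"xyz":[0,0,0],"rot":[0,0,0]},{"xyz":[0,0,0],"rot":[0,0,0]},{"xyz":[0,0,0],"rot":[0,0,0]},{"xyz":[0,0,-8],"rot":[0,0,0]},{"xyz":[0,0,-28],"rot":[0,0,0]},{"xyz":[0,0,-55],"rot":[0,0,0]},{"xyz":[0,0,-80],"rot":[0,0,0]},{"xyz":[0,0,-95],"rot":[0,0,0]},{"xyz":[0,0,-100],"rot":[0,0,0]},{"xyz":[0,0,-100],"rot":[0,0,0]},{"xyz":[0,0,-100],"rot":[0,0,0]}]' 165
python3 - <<'E'
from h import *
go((579.2,79.4,30.5),np.radians(-14.4))
E
```

```text
t: 37.28
ee_pos: [459.2, 351.2, 157.9]
orientation: [-2.026, -2.401, 0.0]
ft_force: [-0.1, 0.2, -0.4]
width: 31.0
grasp_force: 0.0
from [459.2 351.2 157.9] shift [-288.1   72.6  127.4] rot [[-0.0, 0.0, 0.42], [-0.0, -0.0, -2.721]] q6 0.46
```

```bash
python3 -m inch '[{"xyz":[-15,4,0],"rot":[0,0,0.02]},{"xyz":[-45,11,0],"rot":[0,0,0.07]},{"xyz":[-85,21,0],"rot":[0,0,0.13]},{"xyz":[-125,31,0],"rot":[0,0,0.19]},{"xyz":[-165,41,0],"rot":[0,0,0.25]},{"xyz":[-205,51,0],"rot":[0,0,0.31]},{"xyz":[-240,60,0],"rot":[0,0,0.36]},{"xyz":[-265,67,0],"rot":[0,0,0.39]},{"xyz":[-282,71,5],"rot":[0,0,0.41]},{"xyz":[-288,72.6,15],"rot":[0,0,0.42]},{"xyz":[-288,72.6,25],"rot":[0,0,0.42]},{"xyz":[-288,72.6,30],"rot":[0,0,0.42]}]'
python3 -m inch '[{"xyz":[0,0,0],"rot":[0,0,0]},{"xyz":[0,0,0],"rot":[0,0,0]},{"xyz":[0,0,0],"rot":[0,0,0]}]'
python3 - <<'E'
from h import *
go((579.2,79.4,30.5),np.radians(-14.4))
E
```

```text
t: 38.28
ee_pos: [577.7, 80.0, 125.4]
orientation: [-2.48, -1.925, 0.005]
ft_force: [-0.8, 0.2, -0.9]
width: 31.0
grasp_force: 0.0
t: 38.53
ee_pos: [579.2, 80.9, 128.1]
orientation: [-2.48, -1.928, 0.0]
ft_force: [-0.0, 0.3, -0.6]
width: 31.0
grasp_force: 0.0
from [579.2  80.9 128.1] shift [-1.4  0.4 97.6] rot [[-0.0, 0.0, 0.002], [-0.0, -0.001, -3.14]] q6 0.37
```

```bash
python3 -m inch '[{"xyz":[-1,0.3,12],"rot":[0,0,0]},{"xyz":[-1,0.3,32],"rot":[0,0,0]},{"xyz":[-1,0.3,54],"rot":[0,0,0]},{"xyz":[-1,0.3,72],"rot":[0,0,0]},{"xyz":[-1,0.3,85],"rot":[0,0,0]},{"xyz":[-1,0.3,93],"rot":[0,0,0]},{"xyz":[-1,0.3,97],"rot":[0,0,0]},{"xyz":[-1,0.3,98],"rot":[0,0,0]},{"xyz":[-1,0.3,98],"rot":[0,0,0]},{"xyz":[-1,0.3,98],"rot":[0,0,0]}]'
python3 -m inch '[{"xyz":[0,0,0],"rot":[0,0,0]},{"xyz":[0,0,0],"rot":[0,0,0]},{"xyz":[0,0,0],"rot":[0,0,0]},{"xyz":[0,0,0],"rot":[0,0,0]},{"xyz":[0,0,0],"rot":[0,0,0]}]' 255
python3 -m inch '[{"xyz":[0,0,-4],"rot":[0,0,0]},{"xyz":[0,0,-14],"rot":[0,0,0]},{"xyz":[0,0,-35],"rot":[0,0,0]},{"xyz":[0,0,-65],"rot":[0,0,0]},{"xyz":[0,0,-95],"rot":[0,0,0]},{"xyz":[0,0,-120],"rot":[0,0,0]},{"xyz":[0,0,-135],"rot":[0,0,0]},{"xyz":[0,0,-140],"rot":[0,0,0]},{"xyz":[0,0,-140],"rot":[0,0,0]},{"xyz":[0,0,-140],"rot":[0,0,0]}]'
python3 - <<'E'
from h import *
a=np.radians(9.7);s=np.array([500.8,358.2])+42*np.array([np.cos(a),np.sin(a)]);print(s)
go((*s,150),a)
E
```

```text
t: 39.37
ee_pos: [580.2, 78.8, 31.0]
orientation: [2.481, 1.925, 0.002]
ft_force: [0.4, -0.1, 0.1]
width: 31.3
grasp_force: 0.0
t: 39.78
ee_pos: [579.7, 78.7, 30.6]
orientation: [2.482, 1.926, 0.001]
ft_force: [-1.5, 0.8, 4.2]
width: 13.7
grasp_force: 30.0
t: 40.62
ee_pos: [579.0, 78.6, 169.7]
orientation: [-2.482, -1.926, 0.001]
ft_force: [-0.3, -0.3, -2.9]
width: 13.4
grasp_force: 30.0
[542.1995457  365.27655394]
from [579.   78.6 169.7] shift [ 268.6 -106.8   19.7] rot [[-0.001, 0.0, -0.42], [0.0, 0.001, 2.721]] q6 0.37
```

```bash
python3 -m inch '[{"xyz":[12,-5,0],"rot":[0,0,-0.02]},{"xyz":[38,-15,0],"rot":[0,0,-0.06]},{"xyz":[74,-29,0],"rot":[0,0,-0.12]},{"xyz":[111,-44,0],"rot":[0,0,-0.18]},{"xyz":[148,-59,0],"rot":[0,0,-0.24]},{"xyz":[185,-73,0],"rot":[0,0,-0.3]},{"xyz":[217,-86,0],"rot":[0,0,-0.35]},{"xyz":[243,-97,0],"rot":[0,0,-0.39]},{"xyz":[260,-104,0],"rot":[0,0,-0.41]},{"xyz":[268.6,-106.8,10],"rot":[0,0,-0.42]},{"xyz":[268.6,-106.8,25],"rot":[0,0,-0.42]},{"xyz":[268.6,-106.8,40],"rot":[0,0,-0.42]}]'
python3 -m inch '[{"xyz":[0,0,8],"rot":[0,0,0]},{"xyz":[0,0,15],"rot":[0,0,0]},{"xyz":[0,0,18],"rot":[0,0,0]},{"xyz":[0,0,18],"rot":[0,0,0]},{"xyz":[0,0,18],"rot":[0,0,0]}]'
python3 - <<'E'
from h import *
go((542.2,365.3,52),np.radians(9.7))
snap('wrist','w8')
E
```

```text
t: 41.62
ee_pos: [541.8, 365.8, 127.9]
orientation: [-2.024, -2.402, 0.003]
ft_force: [-0.7, -1.0, -3.8]
width: 13.9
grasp_force: 30.0
t: 42.03
ee_pos: [543.1, 365.2, 112.3]
orientation: [2.027, 2.4, 0.0]
ft_force: [0.7, -1.2, -2.8]
width: 13.7
grasp_force: 30.0
from [543.1 365.2 112.3] shift [ 0.2 -0.9 60.3] rot [[0.0, -0.0, -0.001], [-0.0, -0.0, 3.141]] q6 0.41
```

View pics/w8.png

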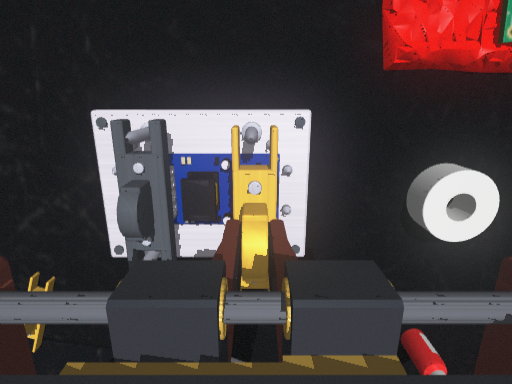

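The steel weight sits over its posts at (140,190). The far brass-side post, (252,132), is within the brass slot, tines at x≈236 and 274. I'll descend now.

```bash
python3 -m inch '[{"xyz":[0.2,-0.7,8],"rot":[0,0,0]},{"xyz":[0.2,-0.7,18],"rot":[0,0,0]},{"xyz":[0.2,-0.7,28],"rot":[0,0,0]},{"xyz":[0.2,-0.7,37],"rot":[0,0,0]},{"xyz":[0.2,-0.7,45],"rot":[0,0,0]},{"xyz":[0.2,-0.7,51],"rot":[0,0,0]},{"xyz":[0.2,-0.7,56],"rot":[0,0,0]},{"xyz":[0.2,-0.7,58],"rot":[0,0,0]},{"xyz":[0.2,-0.7,58],"rot":[0,0,0]},{"xyz":[0.2,-0.7,58],"rot":[0,0,0]}]'
python3 -m inch '[{"xyz":[0,0,1],"rot":[0,0,0]},{"xyz":[0,0,1.5],"rot":[0,0,0]},{"xyz":[0,0,1.5],"rot":[0,0,0]}]'
```

```text
t: 42.92
ee_pos: [542.3, 365.6, 54.3]
orientation: [2.026, 2.401, 0.0]
ft_force: [-0.0, 0.1, -3.0]
width: 13.8
grasp_force: 30.0
t: 43.17
ee_pos: [542.2, 365.6, 53.0]
orientation: [2.026, 2.401, 0.001]
ft_force: [0.3, 0.2, -2.9]
width: 13.7
grasp_force: 30.0
```

```bash
python3 -m inch '[{"xyz":[0,0,0.7],"rot":[0,0,0]},{"xyz":[0,0,1.4],"rot":[0,0,0]},{"xyz":[0,0,1.4],"rot":[0,0,0]},{"xyz":[0,0,1.4],"rot":[0,0,0]}]'
```

```text
t: 43.5
ee_pos: [542.2, 365.6, 51.6]
orientation: [2.026, 2.401, 0.001]
ft_force: [-0.7, -1.5, 0.8]
width: 14.1
grasp_force: 30.0
```

```bash
python3 -m inch '[{"xyz":[0,0,0],"rot":[0,0,0]},{"xyz":[0,0,0],"rot":[0,0,0]},{"xyz":[0,0,0],"rot":[0,0,0]},{"xyz":[0,0,-3],"rot":[0,0,0]},{"xyz":[0,0,-15],"rot":[0,0,0]},{"xyz":[0,0,-40],"rot":[0,0,0]},{"xyz":[0,0,-75],"rot":[0,0,0]},{"xyz":[-10,-10,-110],"rot":[0,0,0]},{"xyz":[-30,-30,-140],"rot":[0,0,0]},{"xyz":[-45,-42,-165],"rot":[0,0,0]},{"xyz":[-50,-45,-180],"rot":[0,0,0]},{"xyz":[-50,-45,-180],"rot":[0,0,0]}]' 178
python3 -m inch '[{"xyz":[0,0,0],"rot":[0,0,0]},{"xyz":[0,0,0],"rot":[0,0,0]}]'
python3 - <<'E'
from h import *
m,im=snap('wrist','w9')
m2,t=snap('side','s9')
a=cv2.resize(im[40:250,130:390],(520,420),interpolation=cv2.INTER_CUBIC)
b=cv2.resize(t[140:360,170:370],(280,308),interpolation=cv2.INTER_CUBIC)
c=np.zeros((420,800,3),'uint8'); c[:,:520]=a; c[:308,520:]=b; cv2.imwrite('pics/final.png',c)
E
```

```text
t: 44.5
ee_pos: [507.4, 308.5, 236.4]
orientation: [2.025, 2.398, 0.011]
ft_force: [0.5, -0.0, 0.6]
width: 26.0
grasp_force: 0.0
t: 44.67
ee_pos: [506.1, 308.8, 230.8]
orientation: [-2.026, -2.401, 0.0]
ft_force: [0.4, -0.5, 0.1]
width: 26.1
grasp_force: 0.0
```

View pics/final.png

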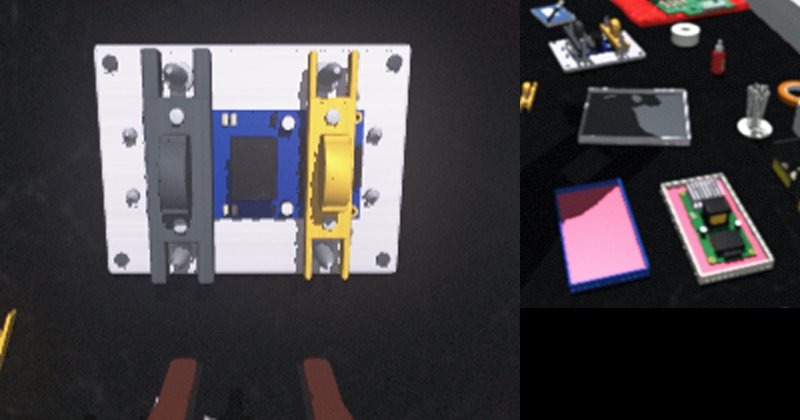

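The final view shows both weights straddling their posts: steel at (178,165), brass at (330,165). The blue module is beneath them, the green one is in the white tray at (715,230), and the bottle and label roll are undisturbed.

```bash
python3 -c "from workcell import ctrl; print(ctrl.close_job())"
```

```text
the job is handed in; nothing more can be done
None
```

The job is handed in after about 45 s of robot time: green module in the white tray, blue module seated in the fixture with its heat sink at the same end, steel and brass weights back over their own posts, and the bottle and label roll not moved.

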